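# Offer a gate-hinge leaf up to its mate and hold it for the pin

## Robot

A 6-joint arm with a two-finger parallel gripper is mounted at the origin on a cart in front of the work surface, level with it; the furniture and walls round the work are solid. World frame = base frame: x ahead of the robot, y to its left, z up, the work surface at z = 0. Lengths are in m, angles in rad, forces in N, time in s.
With the tool pointing down it reaches from about 0.35 to 0.975 m from the base axis. Payload 4.9 kg.
Tool frame: the origin (TCP) lies midway between the tips of the shut fingers; the grasp point (between the pads) lies 19 mm behind it (manip.hold_point_z is the distance from the TCP to the grasp point, in m); z points along the fingers, y is the line along which they close (so a half turn about z gives the same grasp; the last joint's range is limited). The gripper opens to 85 mm and grips with 20 to 120 N. Pads are 22 mm wide; open, the fingers measure 114 mm over their backs; the gripper's body (76 mm by 85 mm) begins 54 mm behind the grasp point. The pads swing forward as they close: fully open they stand 13 mm farther back than shut.
Start: joints at [1.104, 0.053, 1.613, -0, 1.476, -0.119], TCP at [0.213, 0.588, 0.231] pointing down, gripper open.
Joint ranges: [-3.01, 3.01], [-1.01, 2.22], [0.06, 2.58], [-1.02, 4.17], [0.09, 2.62], [-3.14, 3.14]. Speed limits (rad/s): [2.57, 2.57, 3.14, 3.14, 3.14, 3.14].

## Interface

Orientations are given as a unit quaternion [w, x, y, z].
In Python, from plant import manip gives the robot as it stands. The module is installed in compiled form; this text tells all that it offers.
- The arm moves only by the shell command python3 -m jog 'ROWS' [OPENING]. ROWS is JSON, one flat list of numbers, 6 for each row, row after row: the shift along the tool's x, y, z in units of 0.1 m (1.0 is 0.1 m), then the turn, a rotation vector about the tool's x, y, z in units of 180 degrees (1.0 is 180 degrees). A call has 1 to 8 rows; each row is the pose to reach, as a shift and turn from the pose commanded when the call began, along the tool's axes at that moment, turning the shorter way round; what a row does not reach only later rows make up. A row lasts 1/8 s, in which the tool goes at most 62.5 mm and 10.7 degrees, less where a joint would pass 70% of its speed; a pose out of reach is approached as far as the arm can. A call with a number of a shift or a turn outside -1 to 1 is refused whole. A call with a gripper value outside its range is refused whole. OPENING is the finger opening in mm, from 0 to 85.4, set as the call begins (- or left out, the last holds). The fingers move at their own pace and stop on an object; the grip force is fixed at half the most. Time passes only in rows, so rows that repeat a pose let the fingers close. It gives the time, the measured TCP pose, the force, the opening and the grip force at its end, in the units of the state.
- manip.state(): the state, without advancing time (a new reading comes with each control period).
- manip.grab_frame(name): name is "scene" or "top"; returns a dict with "img" (480x640x3 uint8, blue, green, red), "z_map" (480x640 float32, m along the optical axis (not along the pixel's ray), 0 where there is no reading), "fx", "fy", "cx", "cy" (pixels), "xyz" and "attitude" of the camera in the world. Camera axes: x right, y up, looking along -z (the intrinsics and any distortion apply to the point x, -y, -z); pixel columns grow to the right and rows downward; lengths in m; the calibration is good to about 2 mm. A picture is of the moment at which its call begins.
- manip.job_done(): hands the job in; it is judged then, once.
The state is a dict: "time": time; "joint_pos": joint angles; "joint_vel": joint speeds; "joint_efforts": joint torques, N m; "tool_pos": TCP position; "tool_rot": TCP orientation; "contact_force": force on the tool from outside, world axes, zero at the start; "ft_torque": the same for the moment, N m; "gripper_width": opening from 0.0 (shut) to 1.0 (fully open); "grasp_force": force on a finger pad.
Only numpy, scipy, OpenCV 4.12 (cv2) and the standard library are available. Lean on these libraries where they do the work, as an engineer would, in place of code of your own. Each camera call takes 0.05 s, during which the arm holds its last target. There are 200 camera calls.

## Task

Pull the loose steel hinge leaf straight up out of its spring-clip holder and gently offer it up to the fixed leaf on the wooden jamb block: its single knuckle goes down between the two fixed knuckles until the three pin holes are in one line, to within 3 mm, so that a colleague can push the brass pin through. Finish while holding it there, still gripped, carried by the gripper alone and not leaning on the jamb; do not let go, never drop it on the counter, and leave the other things where they are.

Things in the scene. Friction and masses are not known exactly. Their poses are not given: they have to be found in the camera images.
- leaf_grip (a point): Loose steel hinge leaf: upright plate 10 mm thick (x), 70 wide (y), 46 high (z); below it a 24 mm wide neck and one knuckle, a tube 20 mm across, 24 long, along y. About 0.22 kg; same after a half turn about z. This point: middle of the plate's thickness and width, 16 mm below its top edge, 30 above its bottom edge; pinch here from above across the 10 mm.
- leaf_bore (a point): Centre of the 10 mm pin hole in the loose leaf's knuckle, 46 mm straight below point leaf_grip and 16 mm below the plate's lower edge. Axes as for leaf_grip: x across the plate, y along the hole, z up.
- clip_holder: Fixed holder of the leaf, 68 x 94 mm, 51 high: base, two grey slotted saddles, two blue blocks. Origin under its middle; axes as the leaf's; leaf hole 24 mm up. Plate stands in slots 11 mm deep (1 mm play): start straight up. Two brass spring plungers lap over the knuckle by 1.5 mm; a pull of 5 to 15 N frees it within 14 mm of lift. All clear when the leaf is 60 mm up.
- jamb_bore (a point): Where the loose hole's centre must come: mid hole line of the fixed leaf, 69 mm above the counter; y along the holes, +x to the block, z up. Fixed knuckles, 20 mm across, at y = 15 to 35 mm on both sides; the 30 mm gap is open above and below. Fixed plate from x = 14 mm, top 5 mm above this point. In line, the upright loose plate is 6 mm above the fixed knuckles and rests on nothing.
- jamb: Fixed wooden jamb block, 60 x 120 mm, 64 high, the fixed leaf flat on top (top at 74 mm). Origin under its middle on the counter; the hinge line lies 42 mm in front of it (-x), along y. The brass hinge pin stands in the block at x = 8, y = 48 mm, its head 100 mm above the counter; it stays there.
- padlock: Brass padlock, 54 x 40 x 13 mm, lying loose on the counter; leave it.
- lock_cylinder: Brass lock cylinder, 33 x 65 x 17 mm, lying loose on the counter; leave it.
- tape_masking: Roll of masking tape, 104 mm across, 25 mm high, lying on the counter; leave it.
- calliper: Steel calliper, 68 x 190 x 14 mm, lying on the counter; leave it.

How it is judged:
By the outcome, as a careful person would: the job done as asked, in the order asked, and still so for the second after the job is handed in, while the arm keeps its last pose, push and grip.
It also fails if it takes over 40 s, if anything falls off the work surface, if the arm or the gripper's body presses on something with over 40 N, if the wrist force passes 120 N, or if a joint passes its speed limit or range.

## Working session

There is one attempt and no reset: what is moved stays moved. The work goes in short steps, Python scripts to look and compute and a shell command to move; the robot and the scene stay as the last step left them, time stands still between calls to the robot, and variables do not carry over. Pictures are saved under pics/ and viewed, at most 10 in all, crops included, and the job is handed in when it is done.

```bash
mkdir -p pics
cat > h.py <<'E'
import numpy as np,cv2
from plant import manip
from scipy.spatial.transform import Rotation as R
def rot(q): return R.from_quat([q[1],q[2],q[3],q[0]]).as_matrix()
def pts(f):
    z=f["z_map"]; v,u=np.mgrid[0:480,0:640]
    c=np.stack([(u-f["cx"])/f["fx"]*z,-(v-f["cy"])/f["fy"]*z,-z],-1)
    p=c@rot(f["attitude"]).T+np.array(f["xyz"]); p[z==0]=np.nan
    return p
def ray(f,u,v,h):
    d=rot(f["attitude"])@np.array([(u-f["cx"])/f["fx"],-(v-f["cy"])/f["fy"],-1]); o=np.array(f["xyz"])
    return o+d*(h-o[2])/d[2]
E
python3 - <<'E'
from h import *
import pickle
for n in("scene","top"):
    f=manip.grab_frame(n); pickle.dump(f,open(n+".pkl","wb")); cv2.imwrite(f"pics/{n}0.png",f["img"])
    print(n,f["xyz"],f["attitude"],f["fx"],f["fy"],f["cx"],f["cy"],[k for k in f])
    p=pts(f); print(np.nanmin(p.reshape(-1,3),0),np.nanmax(p.reshape(-1,3),0))
s=manip.state();print(s)
print(rot(s["tool_rot"]),manip.hold_point_z)
E
```

```text
scene [ 0.13165318 -0.92544412  0.57670824] [ 0.83240836  0.50235482 -0.12657078 -0.1967633 ] 611.3750401498729 611.3750401498729 321.35288402917433 239.00359779598287 ['img', 'z_map', 'fx', 'fy', 'cx', 'cy', 'xyz', 'attitude']
[ 0.00245074 -0.70755355 -0.87482482] [2.35143052 0.79896798 0.42201568]
top [ 0.51154734 -0.04246331  0.91296909] [-0.70389416 -0.03240636  0.03607635  0.70864754] 501.4968907946192 501.4968907946192 324.2427813604463 242.4782331563448 ['img', 'z_map', 'fx', 'fy', 'cx', 'cy', 'xyz', 'attitude']
[-0.13504424 -1.12850124 -0.87819636] [1.59947139 0.78543172 0.30425855]
{'time': 0.1, 'joint_pos': array([ 1.10401061e+00,  5.33113298e-02,  1.61416867e+00,  1.42501133e-05,
        1.47599512e+00, -1.18967534e-01]), 'joint_vel': array([ 0.00022758, -0.00201793, -0.00368423, -0.00028754,  0.0024016 ,
        0.00053522]), 'joint_efforts': array([ 3.19439541e-04, -3.94908321e+01, -3.71362603e+01, -1.32690957e-04,
        3.90381902e-03,  6.35742445e-07]), 'tool_pos': array([0.2127495, 0.5870727, 0.2301661]), 'tool_rot': array([-2.78530986e-04,  1.73034381e-01,  9.84915335e-01, -8.99103513e-04]), 'contact_force': array([0.60689607, 0.7441978 , 0.67548147]), 'ft_torque': array([-0.02260269,  0.0233906 , -0.00318912]), 'grasp_force': 0.0, 'gripper_width': 1.0041894154902982}
[[-9.40118051e-01  3.40847930e-01 -8.59810519e-04]
 [ 3.40848932e-01  9.40116589e-01 -1.67469080e-03]
 [ 2.37507239e-04 -1.86747255e-03 -9.99998228e-01]] 0.0187
```

View pics/scene0.png

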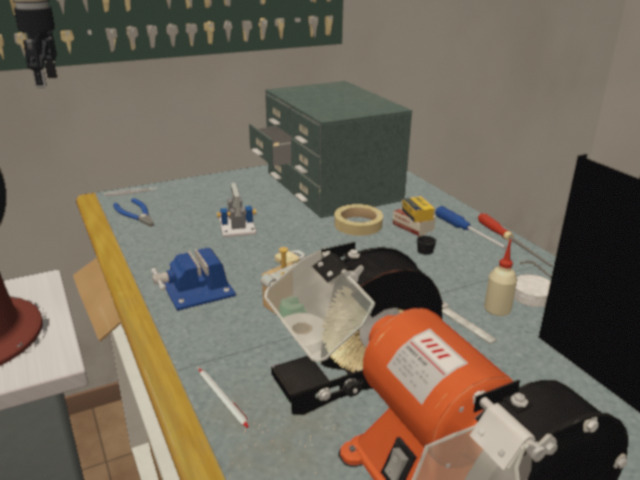

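View pics/top0.png

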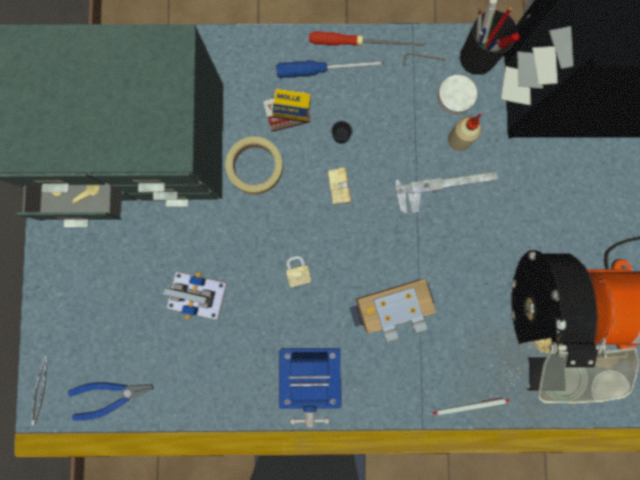

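Run:
```python
from h import *
import pickle
f=pickle.load(open("top.pkl","rb")); p=pts(f)
I=f["img"]
a=cv2.resize(I[255:335,150:240],None,fx=7,fy=7,interpolation=cv2.INTER_CUBIC)[:, :]
b=cv2.resize(I[265:345,345:445],None,fx=7,fy=7,interpolation=cv2.INTER_CUBIC)
w=np.vstack([np.hstack([a,b])]); w=cv2.resize(w,(798,int(w.shape[0]*798/w.shape[1]))); cv2.imwrite("pics/c0.png",w); print(w.shape)
def rep(name,m):
    v,u=np.nonzero(m); q=p[m]; (c,s,an)=cv2.minAreaRect(np.float32(q[:,:2])*1000)
    print(name,len(q),"mean",q.mean(0).round(4),"rect",np.round(c,1),np.round(s,1),round(an,1),"z",np.percentile(q[:,2],[5,50,95]).round(4))
Z=p[...,2]; M=np.zeros(Z.shape,bool)
A=M.copy();A[250:340,145:245]=1
B=M.copy();B[260:350,340:450]=1
rep("plate",A&(Z>.07)); rep("holder",A&(Z>.004))
rep("jambtop",B&(Z>.066)&(Z<.08)); rep("jamball",B&(Z>.04)); rep("pin",B&(Z>.088))
for nm,(r0,r1,c0,c1) in dict(h=(270,322,160,228),j=(276,342,350,438)).items():
    print((Z[r0:r1:3,c0:c1:3]*1000).round()[:, :].astype(int))
s=f=pickle.load(open("scene.pkl","rb")); ps=pts(s)
C=s["img"][170:245,205:270]; cv2.imwrite("pics/s_h.png",cv2.resize(C,None,fx=8,fy=8,interpolation=cv2.INTER_CUBIC))
p=ps; Z=p[...,2]; A=np.zeros(Z.shape,bool); A[170:245,205:270]=1; rep("s plate",A&(Z>.07)&(Z<.12)&(p[...,0]<.8))
```

```text
(336, 798, 3)
plate 293 mean [0.5065 0.1812 0.0846] rect [506.6 182.1] [69.6 10.9] 77.6 z [0.0766 0.0854 0.0878]
holder 2125 mean [0.5062 0.1773 0.0313] rect [505.4 186.4] [153.1 178.5] 1.5 z [0.0074 0.0174 0.086 ]
jambtop 1690 mean [ 0.4768 -0.1708  0.0738] rect [ 475.4 -171. ] [ 81.2 117.3] 16.5 z [0.0698 0.0739 0.0778]
jamball 2954 mean [ 0.4822 -0.168   0.07  ] rect [ 476.  -171.5] [ 82.2 120.5] 16.4 z [0.0615 0.0722 0.0782]
pin 67 mean [ 0.4808 -0.1198  0.0996] rect [ 480.9 -119.9] [13.3 12.8] 88.8 z [0.0973 0.0995 0.1017]
[[                   0                   -1                   -3
                     3                    0                    0
                     0                    2                    0
                    -2                   -2 -9223372036854775808
                     0                    2                    0
                     0                    3                    3
                    -3                   -1                    1
                     0                   -2]
 [                   2                   -1                    1
 
[... 22219 characters left out ...]
              -2
                    -1                    1                   -1
                     4                    1                    2
                    74                   79                   74
                    75                   -2                   -1
                     0                   -1                    0
                     0                   -2                    1
                     1                   -1                   -2
                     0                   -3                   -1]]
s plate 115 mean [0.5021 0.1714 0.0814] rect [504.8 179.8] [78.5 10.5] 76.9 z [0.0719 0.0835 0.086 ]<stdin>:17: RuntimeWarning: invalid value encountered in cast
```

View pics/c0.png

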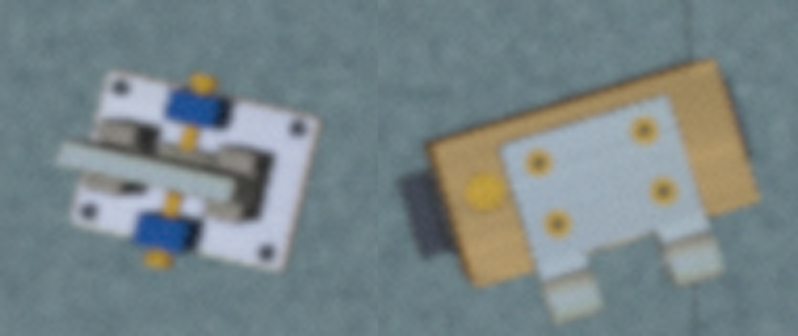

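View pics/s_h.png

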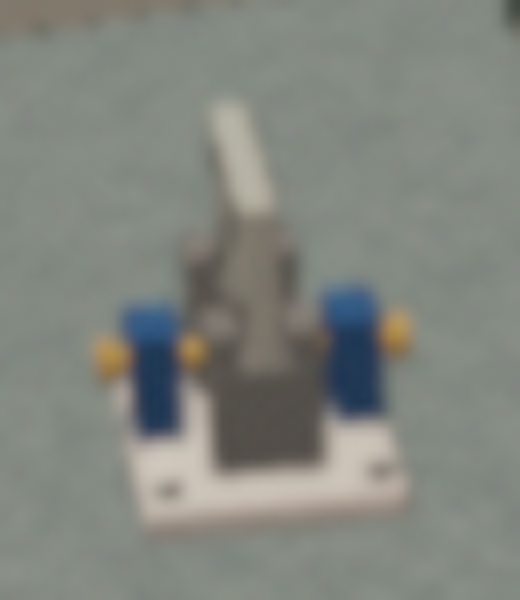

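The images show the holder and leaf around pixel (195,295) in the top view, with the plate's long axis at 77.6° and its centre at (0.5066, 0.182). The jamb is around (396,307), its x axis at about 16.5°. The pin is predicted to within 1 mm of where I measured it. Next I'll refine both and work out the first move.

```bash
cat >> h.py <<'E'
def go(x,y,z,yaw):
    "shift/turn in jog units from measured pose to TCP (m), tool down, tool-y at yaw deg"
    s=manip.state(); T=rot(s["tool_rot"]); a=np.radians(yaw); yv=np.array([np.cos(a),np.sin(a),0]); zv=np.array([0,0,-1.])
    G=np.stack([np.cross(yv,zv),yv,zv],1)
    d=T.T@(np.array([x,y,z])-s["tool_pos"])/.1; r=R.from_matrix(T.T@G).as_rotvec()/np.pi
    print("pos",s["tool_pos"].round(4),"yaw",np.degrees(np.arctan2(T[1,1],T[0,1])).round(2),"row",d.round(3),r.round(4),"F",s["contact_force"].round(1),"t",s["time"])
E
python3 - <<'E'
from h import *
import pickle
f=pickle.load(open("top.pkl","rb")); p=pts(f); Z=p[...,2]
def pca(q):
    c=q.mean(0); w,v=np.linalg.eigh(np.cov((q-c)[:,:2].T)); return c.round(4),np.degrees(np.arctan2(v[1,1],v[0,1])).round(2)
A=np.zeros(Z.shape,bool);A[250:340,145:245]=1
# top face by colour-free: ray to plane z=.086 
m=A&(Z>.08); v,u=np.nonzero(m); q=np.array([ray(f,a,b,.086) for a,b in zip(u,v)]); print("plate",pca(q),cv2.minAreaRect(np.float32(q[:,:2]*1000)))
B=np.zeros(Z.shape,bool);B[260:350,340:450]=1
g=f["img"].astype(int); m=B&(Z>.066)&(Z<.085)&(abs(g[...,0]-g[...,2])<45)
v,u=np.nonzero(m); q=np.array([ray(f,a,b,.074) for a,b in zip(u,v)]); r=cv2.minAreaRect(np.float32(q[:,:2]*1000)); print("fixed leaf",len(q),r)
for yaw in (15.5,16.5):
    a=np.radians(yaw); X=np.array([np.cos(a),np.sin(a)]);Y=np.array([-X[1],X[0]])
    O=np.array([.4862,-.1681]); l=np.stack([(q[:,:2]-O)@X,(q[:,:2]-O)@Y],1)
    k=l[l[:,0]<-36]; kl=k[k[:,1]>0];kr=k[k[:,1]<0]
    print(yaw,"knuckles",kl.mean(0),kl.min(0),kl.max(0),kr.mean(0),kr.min(0),kr.max(0))
go(.5066,.182,.15,-12.4)
E
```

```text
plate (array([0.5065, 0.1818, 0.086 ]), np.float64(76.66)) ((506.45855712890625, 181.55758666992188), (70.6142578125, 10.308258056640625), 76.58949279785156)
fixed leaf 1549 ((473.1192321777344, -173.03887939453125), (74.03632354736328, 111.87428283691406), 16.516103744506836)<stdin>:16: RuntimeWarning: Mean of empty slice.
  ret = um.true_divide(
Traceback (most recent call last):
ValueError: zero-size array to reduction operation minimum which has no identity
```

Run:
```python
from h import *
import pickle
f=pickle.load(open("top.pkl","rb")); p=pts(f); Z=p[...,2]
B=np.zeros(Z.shape,bool);B[260:350,340:450]=1
m=B&(Z>.066)&(Z<.085)
v,u=np.nonzero(m); P=p[m]
a=np.radians(16.5); X=np.array([np.cos(a),np.sin(a)]);Y=np.array([-X[1],X[0]]); O=np.array([.4862,-.1681])
l=np.stack([(P[:,:2]-O)@X,(P[:,:2]-O)@Y],1)*1000
k=l[l[:,0]<-35]
for s in (1,-1):
    t=k[k[:,1]*s>0]; print(s,len(t),"median",np.median(t,0).round(1),"lo",np.percentile(t,3,0).round(1),"hi",np.percentile(t,97,0).round(1))
# colour-based plate mask, bluish-light in top band
g=f["img"].astype(int); mm=m&(g[...,0]-g[...,2]>-5)
q=p[mm]; l=np.stack([(q[:,:2]-O)@X,(q[:,:2]-O)@Y],1)*1000
print(cv2.minAreaRect(np.float32(q[:,:2]*1000)),len(q)); pl=l[l[:,0]>-25]; print("plate lo/hi",np.percentile(pl,2,0),np.percentile(pl,98,0))
go(.5065,.1817,.15,-13)
```

```text
1 121 median [-42.5  25.4] lo [-50.5  15.8] hi [-35.4  34.5]
-1 120 median [-42.5 -25. ] lo [-50.6 -34.4] hi [-35.7 -15.5]
((471.9876708984375, -172.469970703125), (73.89989471435547, 70.19641876220703), 16.542898178100586) 1407
plate lo/hi [-24.10389053 -32.88167938] [21.29709239 33.79825015]
pos [0.2127 0.5871 0.2302] yaw 70.07 row [-4.144 -2.808  0.806] [-5.000e-04  4.000e-04  4.615e-01] F [0.6 0.7 0.7] t 0.1
```

```bash
P='-1,-0.68,0,0,0,0.46'; python3 -m jog '[-1,-0.68,0,0,0,0.46,-1,-0.68,0,0,0,0.46,-1,-0.68,0,0,0,0.46,-1,-0.68,0,0,0,0.46,-1,-0.68,0,0,0,0.46,-1,-0.68,0,0,0,0.46,-1,-0.68,0,0,0,0.46,-1,-0.68,0,0,0,0.46]' 85; python3 -c "
from h import *
go(.5065,.1817,.15,-13)"
```

```text
time: 1.1
tool_pos: [0.2836, 0.4893, 0.2306]
tool_rot: [0.0, 0.783, 0.623, -0.001]
contact_force: [0.3, 0.2, 0.7]
gripper_width: 0.995
grasp_force: 0.0
pos [0.2836 0.4893 0.2306] yaw -13.0 row [-2.495  2.864  0.807] [-0.0002  0.0003  0.    ] F [0.3 0.2 0.7] t 1.1
```

```bash
python3 -m jog '[-0.45,0.5,0,0,0,0,-0.87,1,0,0,0,0,-0.87,1,0,0,0,0]' >/dev/null; python3 -m jog '[-0.45,0.5,0,0,0,0,-0.87,1,0,0,0,0,-0.87,1,0,0,0,0]' > /dev/null;  python3 -m jog '[-0.4,0.45,0.2,0,0,0,-0.75,0.86,0.6,0,0,0,-0.75,0.86,0.6,0,0,0,-0.75,0.86,0.6,0,0,0,-0.75,0.86,0.6,0,0,0]' 40
python3 - <<'E'
from h import *
go(.5065,.1817,.055,-13)
f=manip.grab_frame("scene"); cv2.imwrite("pics/s1.png",cv2.resize(f["img"][90:240,170:330],None,fx=4,fy=4,interpolation=cv2.INTER_CUBIC))
E
```

```text
time: 2.48
tool_pos: [0.5079, 0.1853, 0.1726]
tool_rot: [0.0, 0.78, 0.625, 0.001]
contact_force: [0.5, -0.4, 0.2]
gripper_width: 0.467
grasp_force: 0.0
pos [0.5079 0.1853 0.1726] yaw -12.61 row [-0.04  -0.008  1.176] [ 0.0005 -0.0004  0.0022] F [ 0.5 -0.4  0.2] t 2.475
```

View pics/s1.png

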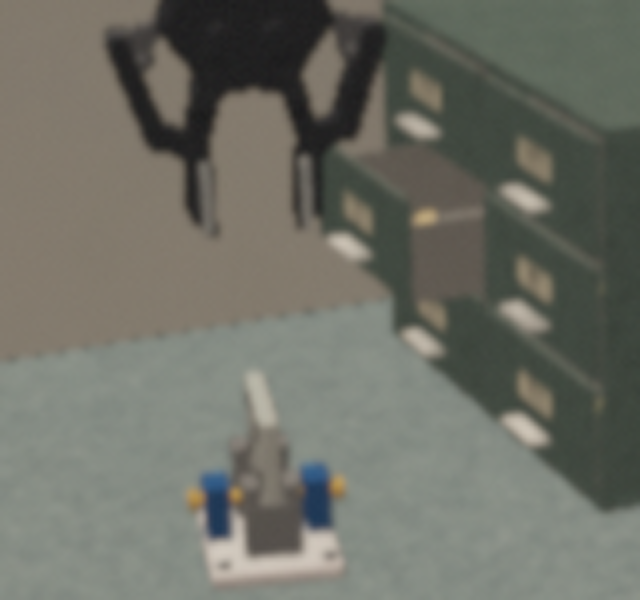

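The image shows the gripper centred over the leaf, with the fingers at about (200,230) and (308,228) on either side of the plate at (258,390). Now I'll go down.

```bash
python3 -m jog '[-0.04,-0.01,0.3,0,0,0.002,-0.04,-0.01,0.6,0,0,0.002,-0.04,-0.01,0.8,0,0,0.002,-0.04,-0.01,0.95,0,0,0.002,-0.04,-0.01,0.95,0,0,0.002,-0.04,-0.01,0.95,0,0,0.002]' 34;  python3 - <<'E'
from h import *
go(.5065,.1817,.055,-13)
E
```

```text
time: 3.28
tool_pos: [0.5069, 0.1802, 0.0774]
tool_rot: [0.0, 0.783, 0.622, 0.001]
contact_force: [0.3, -0.4, -0.7]
gripper_width: 0.402
grasp_force: 0.0
pos [0.5069 0.1802 0.0774] yaw -13.08 row [ 0.013 -0.008  0.224] [ 0.0005 -0.0002 -0.0005] F [ 0.3 -0.4 -0.7] t 3.275
```

```bash
python3 -m jog '[0.01,-0.01,0.12,0,0,0,0.01,-0.01,0.22,0,0,0,0.01,-0.01,0.22,0,0,0,0.01,-0.01,0.22,0,0,0]' 20; python3 -m jog '[0,0,0,0,0,0,0,0,0,0,0,0]' 13; python3 -c "
from h import *
go(.5065,.1817,.055,-13)"; python3 -m jog '[0,0,0,0,0,0,0,0,0,0,0,0,0,0,0,0,0,0,0,0,0,0,0,0]' 0;python3 -c "
from h import *
go(.5065,.1817,.055,-13); print(manip.state()['ft_torque'])"
```

```text
time: 3.78
tool_pos: [0.5054, 0.1811, 0.0542]
tool_rot: [-0.0, 0.783, 0.622, -0.0]
contact_force: [-0.8, 0.4, -0.4]
gripper_width: 0.233
grasp_force: 0.0
time: 4.03
tool_pos: [0.5056, 0.1812, 0.0547]
tool_rot: [0.0, 0.783, 0.622, 0.0]
contact_force: [-0.9, 0.3, -0.3]
gripper_width: 0.152
grasp_force: 0.0
pos [0.5056 0.1812 0.0547] yaw -13.09 row [ 0.007  0.007 -0.003] [ 0.0002 -0.0001 -0.0005] F [-0.9  0.3 -0.3] t 4.025
time: 4.53
tool_pos: [0.5054, 0.1813, 0.0547]
tool_rot: [-0.0, 0.783, 0.622, 0.0]
contact_force: [-3.1, -0.2, 6.2]
gripper_width: 0.111
grasp_force: 59.6
pos [0.5054 0.1813 0.0547] yaw -13.09 row [ 0.006  0.01  -0.003] [-0.0001 -0.0001 -0.0005] F [-3.1 -0.2  6.2] t 4.525
[0.04733069 0.60760538 0.02546646]
```

```bash
python3 -m jog '[0,0,-0.03,0,0,0,0,0,-0.06,0,0,0,0,0,-0.09,0,0,0,0,0,-0.12,0,0,0,0,0,-0.15,0,0,0,0,0,-0.18,0,0,0,0,0,-0.21,0,0,0,0,0,-0.21,0,0,0]'; python3 -c "
from h import *
go(.5054,.1813,.15,-13.1);manip.grab_frame
f=manip.grab_frame('top');p=pts(f);Z=p[...,2];C=f['img'][250:340,140:250];cv2.imwrite('pics/t2.png',cv2.resize(C,None,fx=7,fy=6,interpolation=cv2.INTER_CUBIC))
g=manip.grab_frame('scene');cv2.imwrite('pics/s2.png',cv2.resize(g['img'][110:245,170:310],None,fx=5,fy=4.4,interpolation=cv2.INTER_CUBIC))"
```

```text
time: 5.52
tool_pos: [0.506, 0.1813, 0.0762]
tool_rot: [0.0, 0.783, 0.622, 0.001]
contact_force: [-0.7, 0.5, -2.3]
gripper_width: 0.105
grasp_force: 60.2
pos [0.506  0.1813 0.0762] yaw -13.08 row [-0.001 -0.004 -0.738] [ 0.0005 -0.0002  0.0001] F [-0.7  0.5 -2.3] t 5.525
```

View pics/s2.png

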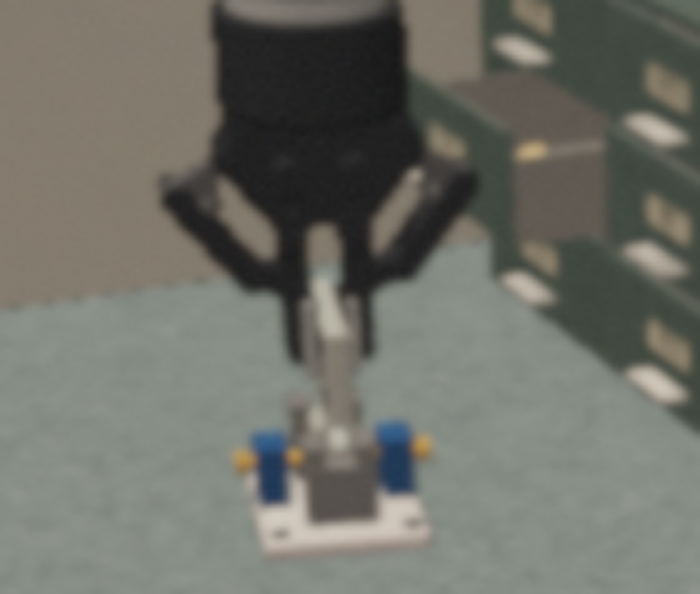

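The leaf is free: Fz is −2.3 N, which is its weight, and the plate sits between the pads at about (335,330). I'll lift it clear and start carrying it.

```bash
python3 -m jog '[0,0,-0.2,0,0,0,0,0,-0.5,0,0,0,0,0,-0.8,0,0,0,0,0,-1,0,0,0,0,0,-1,0,0,0,0,0,-1,0,0,0]'
python3 - <<'E'
from h import *
go(.4459,-.18,.185,16.5)
E
```

```text
time: 6.38
tool_pos: [0.5047, 0.181, 0.1742]
tool_rot: [-0.0, 0.783, 0.622, -0.001]
contact_force: [0.7, -0.4, -3.3]
gripper_width: 0.109
grasp_force: 60.2
pos [0.5047 0.181  0.1742] yaw -13.09 row [-3.65   0.245 -0.106] [-6.000e-04  1.000e-04 -1.644e-01] F [ 0.7 -0.4 -3.3] t 6.375
```

```bash
python3 -m jog '[-0.1,0.01,-0.02,0,0,-0.02,-0.25,0.02,-0.05,0,0,-0.05,-0.4,0.03,-0.1,0,0,-0.08,-0.6,0.04,-0.1,0,0,-0.11,-0.8,0.06,-0.1,0,0,-0.14,-1,0.07,-0.1,0,0,-0.164,-1,0.07,-0.1,0,0,-0.164,-1,0.07,-0.1,0,0,-0.164]'
python3 - <<'E'
from h import *
go(.4459,-.18,.185,16.5)
E
```

```text
time: 7.38
tool_pos: [0.489, 0.0825, 0.1842]
tool_rot: [-0.001, 0.599, 0.801, -0.0]
contact_force: [-0.0, -0.1, -2.4]
gripper_width: 0.11
grasp_force: 60.1
pos [0.489  0.0825 0.1842] yaw 16.38 row [-2.397 -1.154 -0.008] [-0.0005 -0.0003 -0.0007] F [-0.  -0.1 -2.4] t 7.375
```

```bash
python3 -m jog '[-0.15,-0.07,0,0,0,0,-0.35,-0.17,0,0,0,0,-0.6,-0.29,0,0,0,0,-0.8,-0.39,0,0,0,0,-1,-0.48,0,0,0,0]' >/dev/null; python3 -m jog '[-0.25,-0.12,0,0,0,0,-0.5,-0.24,0,0,0,0,-0.7,-0.34,0,0,0,0,-0.85,-0.41,0,0,0,0,-0.95,-0.46,0,0,0,0,-1,-0.48,0,0,0,0,-1,-0.48,0,0,0,0]' >/dev/null;  python3 -m jog '[-0.1,-0.05,0,0,0,0,-0.25,-0.12,0,0,0,0,-0.35,-0.17,0,0,0,0,-0.4,-0.19,0,0,0,0,-0.4,-0.19,0,0,0,0,-0.4,-0.19,0,0,0,0]'
python3 - <<'E'
from h import *
import pickle
go(.4459,-.18,.185,16.5)
for n in("scene","top"):
    f=manip.grab_frame(n); pickle.dump(f,open(n+"3.pkl","wb"))
s=pickle.load(open("scene3.pkl","rb")); 
c=rot(s["attitude"]).T@(np.array([.446,-.18,.17])-s["xyz"]); u=int(s["cx"]-s["fx"]*c[0]/c[2]); v=int(s["cy"]+s["fy"]*c[1]/c[2]); print(u,v)
im=s["img"][max(v-80,0):v+100,u-90:u+90]; cv2.imwrite("pics/s3.png",cv2.resize(im,None,fx=3.3,fy=3.3,interpolation=cv2.INTER_CUBIC))
E
```

```text
time: 9.62
tool_pos: [0.4471, -0.1804, 0.1853]
tool_rot: [-0.0, 0.599, 0.801, 0.0]
contact_force: [0.2, 0.0, -2.2]
gripper_width: 0.104
grasp_force: 60.2
pos [ 0.4471 -0.1804  0.1853] yaw 16.44 row [ 0.007 -0.011  0.003] [ 0.     -0.0001 -0.0003] F [ 0.2  0.  -2.2] t 9.625
277 229
```

View pics/s3.png

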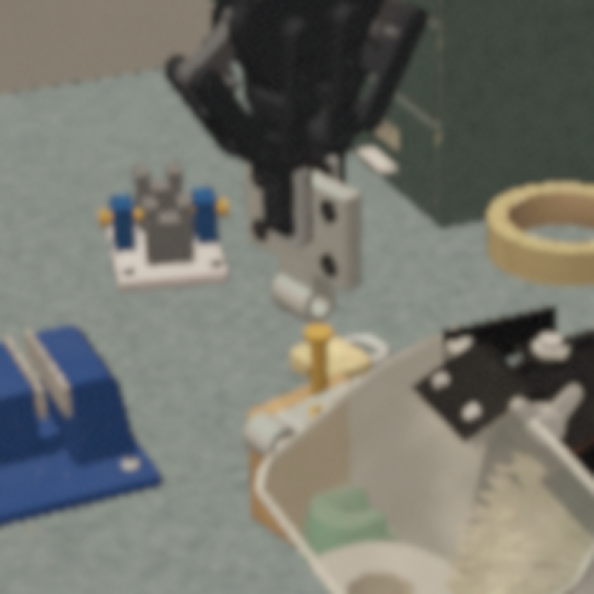

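The leaf hangs upright above the jamb. Its knuckle end is at crop (318,303) and the fixed knuckles are at about (268,432). I'll measure the leaf relative to the TCP.

Run:
```python
from h import *
import pickle
s=manip.state(); t=s["tool_pos"]; a=np.radians(16.45); X=np.array([np.cos(a),np.sin(a),0]);Y=np.array([-X[1],X[0],0])
W=np.stack([X,Y,[0,0,1]],1)
for n in("scene3","top3"):
    f=pickle.load(open(n+".pkl","rb")); p=pts(f); l=(p-t)@W*1000; g=f["img"].astype(int)
    box=(abs(l[...,0])<25)&(abs(l[...,1])<45)
    k=box&(l[...,2]>-45)&(l[...,2]<-18)&(abs(l[...,1])<22); pl=box&(l[...,2]>-15)&(l[...,2]<40)&(l[...,1]<-13)&(l[...,1]>-42)
    pr=box&(l[...,2]>-15)&(l[...,2]<40)&(l[...,1]>14)
    for nm,m in(("kn",k),("plate-y",pl),("plate+y",pr)):
        q=l[m]
        if len(q)>3: print(n,nm,len(q),"med",np.median(q,0).round(1),"lo",np.percentile(q,4,0).round(1),"hi",np.percentile(q,96,0).round(1))
    if n=="scene3":
        q=l[pl&(l[...,1]>-32)&(abs(l[...,0])<12)]; A=np.c_[q[:,1:],np.ones(len(q))]; c=np.linalg.lstsq(A,q[:,0],rcond=None)[0]; print("-x face: dx/dy,dx/dz,x0",c.round(3))
        q=l[pr&(abs(l[...,0])<12)]
        # end face of knuckle
        e=l[k&(l[...,1]<-8)]; print("kn end",len(e),np.median(e,0),e.min(0),e.max(0))
        m=(k|pl|pr); v,u=np.nonzero(m); vis=f["img"].copy(); vis[k]=(0,0,255); vis[pl]=(0,255,0);vis[pr]=(255,0,0)
        cv2.imwrite("pics/k3.png",np.hstack([cv2.resize(x[200:260,250:310],None,fx=6,fy=6,interpolation=cv2.INTER_CUBIC) for x in(f["img"],vis)]))
```

```text
scene3 kn 226 med [ -5.   -7.1 -28. ] lo [ -9.9 -12.5 -38.1] hi [  6.8   9.9 -19.5]
scene3 plate-y 460 med [ -3.8 -27.8  10.6] lo [ -6.1 -34.9 -11.9] hi [  4.5 -13.6  30.9]
scene3 plate+y 136 med [-4.4 27.1  1.3] lo [ -6.   16.9 -13. ] hi [-2.9 34.4 22.3]
-x face: dx/dy,dx/dz,x0 [-0.096  0.053 -6.592]
kn end 106 [ -1.67452559 -10.66252301 -30.0823749 ] [-10.42907085 -12.98206795 -40.811988  ] [  9.66209404  -8.01452951 -18.84525777]
top3 kn 12 med [  9.1  12.  -28.5] lo [  5.7   9.1 -35.1] hi [ 10.9  13.  -23.5]
top3 plate+y 106 med [ 5.  31.6 25. ] lo [-2.1 21.2 -7.5] hi [ 6.8 36.  32.2]
```

View pics/k3.png

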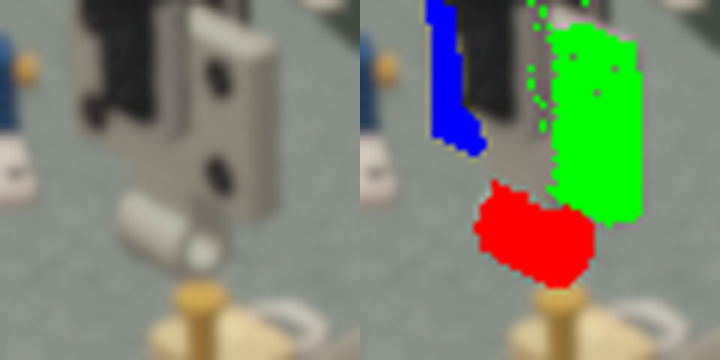

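```bash
python3 - <<'E'
from h import *
import pickle
a=np.radians(16.5); X=np.array([np.cos(a),np.sin(a),0]);Y=np.array([-X[1],X[0],0]); W=np.stack([X,Y,[0,0,1]],1)
f=pickle.load(open("scene3.pkl","rb")); l=(pts(f)-np.array([.4459,-.18,.069]))@W*1000
for y0,y1 in((-37,-13),(13,37)):
    m=(abs(l[...,0])<11)&(l[...,1]>y0)&(l[...,1]<y1)&(abs(l[...,2])<14); q=l[m]
    if len(q)>5: print(y0,len(q),np.median(q,0).round(1),"lo",np.percentile(q,3,0).round(1),"hi",np.percentile(q,97,0).round(1))
go(.4455,-.1803,.14,16.5)
E
python3 -m jog '[0.01,-0.015,0.1,0,0,0,0.01,-0.015,0.25,0,0,0,0.01,-0.015,0.4,0,0,0,0.01,-0.015,0.45,0,0,0,0.01,-0.015,0.45,0,0,0,0.01,-0.015,0.45,0,0,0]'; python3 -c "
from h import *
go(.4455,-.1803,.0993,16.5)"
```

```text
13 139 [-4.9 23.   5.9] lo [-10.5  13.9  -4.2] hi [ 9.4 34.1  9.4]
pos [ 0.4472 -0.1803  0.1853] yaw 16.46 row [ 0.004 -0.016  0.453] [ 0.     -0.     -0.0002] F [-0.1 -0.1 -2.4] t 9.725
time: 10.48
tool_pos: [0.4458, -0.1802, 0.1409]
tool_rot: [0.001, 0.599, 0.801, 0.0]
contact_force: [0.6, -0.1, -2.3]
gripper_width: 0.103
grasp_force: 60.2
pos [ 0.4458 -0.1802  0.1409] yaw 16.43 row [ 0.001 -0.003  0.416] [ 0.0002  0.0002 -0.0004] F [ 0.6 -0.1 -2.3] t 10.475
```

```bash
python3 -m jog '[0,0,0.05,0,0,0,0,0,0.1,0,0,0,0,0,0.15,0,0,0,0,0,0.2,0,0,0,0,0,0.22,0,0,0,0,0,0.22,0,0,0]'; python3 -c "
from h import *
go(.4455,-.1803,.0993,16.5)"; python3 -m jog '[0,0,0.04,0,0,0,0,0,0.08,0,0,0,0,0,0.12,0,0,0,0,0,0.16,0,0,0,0,0,0.18,0,0,0,0,0,0.19,0,0,0,0,0,0.19,0,0,0]'
python3 - <<'E'
from h import *
import pickle
go(.4455,-.1803,.0993,16.5)
f=manip.grab_frame("scene"); pickle.dump(f,open("scene4.pkl","wb")); g=manip.grab_frame("top"); pickle.dump(g,open("top4.pkl","wb"))
A=f["img"][200:310,235:325]; B=g["img"][265:345,345:445]
cv2.imwrite("pics/f4.png",np.hstack([cv2.resize(A,(400,489),interpolation=cv2.INTER_CUBIC),cv2.resize(B,(400,489),interpolation=cv2.INTER_CUBIC)]))
E
```

```text
time: 11.22
tool_pos: [0.4453, -0.1799, 0.1181]
tool_rot: [-0.0, 0.599, 0.801, -0.0]
contact_force: [-0.3, 0.2, -2.5]
gripper_width: 0.107
grasp_force: 60.2
pos [ 0.4453 -0.1799  0.1181] yaw 16.44 row [-0.004  0.001  0.188] [-0.0001 -0.0001 -0.0004] F [-0.3  0.2 -2.5] t 11.225
time: 12.1
tool_pos: [0.4454, -0.18, 0.0993]
tool_rot: [0.0, 0.599, 0.801, 0.0]
contact_force: [0.2, 0.3, -2.4]
gripper_width: 0.11
grasp_force: 60.2
pos [ 0.4454 -0.18    0.0993] yaw 16.43 row [-0.003 -0.     0.   ] [ 0.      0.     -0.0004] F [ 0.2  0.3 -2.4] t 12.1
```

View pics/f4.png

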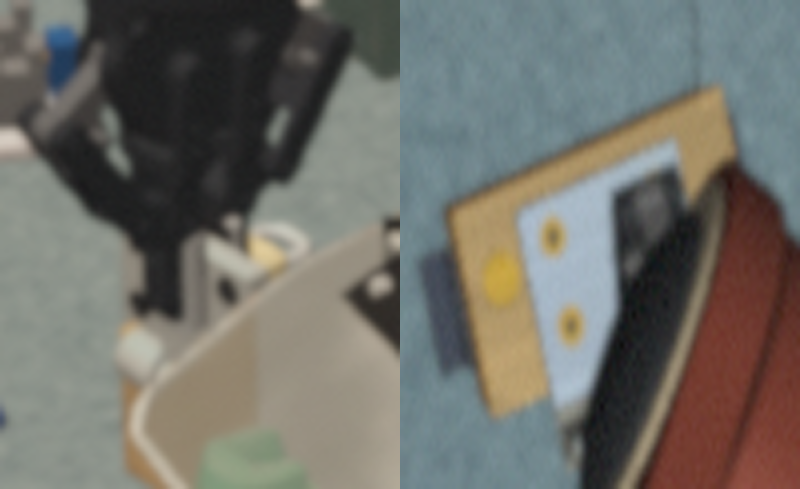

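The leaf is in place, carrying only its own weight (about 2.4 N) with no side force. One last numeric check before I hand in.

Run:
```python
from h import *
import pickle
a=np.radians(16.5); X=np.array([np.cos(a),np.sin(a),0]);Y=np.array([-X[1],X[0],0]); W=np.stack([X,Y,[0,0,1]],1)
f=pickle.load(open("scene4.pkl","rb")); l=(pts(f)-np.array([.4455,-.1803,.069]))@W*1000
def r(n,m):
    q=l[m]; print(n,len(q),np.median(q,0).round(1),np.percentile(q,3,0).round(1),np.percentile(q,97,0).round(1)) if len(q)>4 else 0
b=abs(l[...,0])<12
r("plate+y",b&(l[...,1]>14)&(l[...,1]<40)&(l[...,2]>14)&(l[...,2]<66))
r("plate-y",b&(l[...,1]<-14)&(l[...,1]>-40)&(l[...,2]>14)&(l[...,2]<66))
r("fixed+y",b&(l[...,1]>11)&(l[...,1]<40)&(abs(l[...,2])<12.5))
r("kn gap",b&(abs(l[...,1])<13)&(abs(l[...,2])<14))
go(.4455,-.1803,.0993,16.5)
```

```text
plate+y 104 [-4.3 27.8 30.6] [-6.3 15.5 16.2] [-2.3 35.4 47.7]
plate-y 156 [ -3.8 -23.9  55.7] [ -6.1 -34.2  37.6] [  4.3 -14.7  62.2]
fixed+y 114 [-7.2 22.9  5.5] [-10.8  12.5  -3.6] [ 1.2 32.6 10.1]
kn gap 20 [-4.5 10.8 10.2] [-7.8  4.5  3.6] [-2.4 12.8 13.9]
pos [ 0.4455 -0.1801  0.0995] yaw 16.43 row [-0.002 -0.001  0.002] [ 0.0001  0.0001 -0.0004] F [ 0.9  0.2 -2.8] t 12.2
```

```bash
python3 -m jog '[-0.007,-0.003,0,0,0,0,-0.007,-0.003,0,0,0,0,-0.007,-0.003,0,0,0,0,-0.007,-0.003,0,0,0,0]' && python3 -c "
from h import *
go(.4455,-.1803,.0993,16.5); print(manip.job_done())"
```

```text
time: 12.7
tool_pos: [0.4453, -0.1807, 0.0993]
tool_rot: [0.0, 0.599, 0.801, 0.0]
contact_force: [1.1, -0.5, -3.3]
gripper_width: 0.109
grasp_force: 60.2
pos [ 0.4453 -0.1807  0.0993] yaw 16.43 row [0.004 0.003 0.   ] [ 0.      0.     -0.0004] F [ 1.1 -0.5 -3.3] t 12.7
the job is handed in; nothing more can be done
None
```

Job handed in at 12.7 s: the gripper alone holds the leaf with its knuckle between the two fixed ones, pin holes in line to about 1–1.5 mm by my camera measurements (3 mm allowed), and the wrist reading about 3 N, mostly the leaf's weight; the hand-in returned no verdict.

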